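# Shut the gate of a sloping drilling jig and thread its lock pin home

### The arm

A 6-joint arm with a two-finger parallel gripper is mounted at the origin on the work surface. World frame = base frame: x ahead of the robot, y to its left, z up, the work surface at z = 0. Lengths are in mm, angles in rad, forces in N, time in s.
With the tool pointing down it reaches from about 300 to 950 mm from the base axis. Payload 3.1 kg.
Tool frame: the origin (TCP) lies midway between the tips of the shut fingers; the grasp point (between the pads) lies 19 mm behind it (ctrl.grasp_offset is the z of the grasp point in the tool frame, in mm); z points along the fingers, y is the line along which they close (so a half turn about z gives the same grasp; the last joint's range is limited). The gripper opens to 85 mm and grips with 20 to 120 N. Pads are 22 mm wide; open, the fingers measure 114 mm over their backs; the gripper's body (76 mm by 85 mm) begins 54 mm behind the grasp point. The pads swing forward as they close: fully open they stand 13 mm farther back than shut.
Start: joints at [-1.347, 0.308, 1.634, -0, 1.2, -0.07], TCP at [180.968, -598.233, 231.272] pointing down, gripper open.
Joint ranges: [-3.06, 3.06], [-0.79, 1.96], [0.05, 2.63], [-1.19, 4.34], [0.05, 2.64], [-2.94, 2.94]. Speed limits (rad/s): [2.79, 2.79, 3.14, 3.14, 3.14, 3.14].

### API

Orientations are given as a 3x3 rotation matrix whose columns are the frame's x, y, z axes.
In Python, from station import sensors, eyes, ticket, ctrl gives the robot as it stands.
- The arm moves only by the tool jog_arm, never from a script. Its argument "targets" is a list of rows, each a list of 3 entries, a list of its own where there are three numbers: the turn, a rotation vector about the world's x, y, z in rad, then the shift along the world's x, y, z in mm, then the closure, from -1 (fully open) to 1 (shut). A call has 1 to 5 rows; each row is the pose to reach, as a shift and turn from the pose commanded when the call began; what a row does not reach only later rows make up. A row lasts 1/10 s, in which the tool goes at most 50 mm and 8.59 degrees, less where a joint would pass 70% of its speed; a pose out of reach is approached as far as the arm can. A call with a gripper value outside its range is refused whole. The fingers move at their own pace and stop on an object; "newtons" is the grip in N (left out, the last holds). Time passes only in rows, so rows that repeat a pose let the fingers close. It gives the time, the measured TCP pose, the force, the opening and the grip force at its end, in the units of the state.
- sensors.get_state(): the state, without advancing time (a new reading comes with each control period).
- eyes.capture(name): name is "side" or "top"; returns (picture, depth): 420x560x3 uint8, blue, green, red; 420x560 float32, mm along the optical axis (not along the pixel's ray), 0 where there is no reading.
- eyes.calibration(name): a dict with "mtx" (3x3 intrinsics, pixels), "cam_to_world" (4x4, takes a point from camera to world coordinates). Camera axes: x right, y down, z forward; pixel columns grow to the right and rows downward; lengths in mm; the calibration is good to about 2 mm. A picture is of the moment at which its call begins. calibration takes no time and is no camera call.
- ticket.hand_in(): hands the job in; it is judged then, once.
The state is a dict: "clock": time; "qpos": joint angles; "qd": joint speeds; "tau": joint torques, N m; "position": TCP position; "orientation": TCP orientation; "ft_force": force on the tool from outside, world axes, zero at the start; "wrist_torque": the same for the moment, N m; "width": finger opening in mm; "grip_force": force on a finger pad.
Only numpy, scipy, OpenCV 4.12 (cv2) and the standard library are available. Lean on these libraries where they do the work, as an engineer would, in place of code of your own. Each camera call takes 0.05 s, during which the arm holds its last target. There are 200 camera calls.

### The job

Swing the gate of the sloping drilling jig shut so that its two knuckles lie between the three lugs, and then thread the long lock pin from the stand down through all five holes until its collar sits on the top lug. Let go of the pin and leave the gate shut, and leave everything else where it is, the short pin and the bolt in the stand included.

Things in the scene. Friction and masses are not known exactly. Their poses are not given: they have to be found in the camera images.
- gate (a joint): Gate angle (rad) about its hinge: 0 = shut on its stop (knuckle holes in line with the lug holes), 1.2 = wide open. Dark steel frame of two flat arms, swinging parallel to the sloping bed, opening downhill. Stays where left: the stiff hinge takes about 0.35 N m. At its free end, 150 mm from the hinge, two knuckles 40 x 40 x 12 mm with 16 mm holes; shut, they lie between the lugs with 8 mm play.
- gate_hinge (a point): On the hinge axis of the gate, 58 mm above the bed, fixed. Axes as for lug_top. The gate turns about +z here: shut, it reaches along +y; opening turns it from +y towards -x.
- gate_knob (a point): Middle of the gate's grip, an upright round black knob 22 mm in diameter, 40 mm long, along the bed's normal, 10 mm above the upper arm, 70 mm from the hinge axis. 114 mm above the bed; the knob spans 94 to 134 mm above it. Axes turn with the gate: z up the knob (bed's normal), y from hinge to free end.
- lug_top (a point): Mouth of the top lug's hole, on the holes' common axis, in the lug's upper face, 104 mm above the bed. z = holes' axis, outwards, leaning 30 degrees from vertical towards the foot of the slope; x uphill; y across the bed, away from the hinge. Lugs (16 mm holes) span 0-12, 40-52, 80-92 mm below this point, the shut gate's knuckles 20-32 and 60-72; then 12 mm free to the bed.
- bed: Sloping aluminium bed (200 x 240 mm) of the drilling jig, with a plywood blank 22 mm thick on it. Origin: middle of its upper face, axes as for lug_top. It is fixed to the table on a foot of 210 x 250 mm. Three lugs 56 x 44 x 12 mm (16 mm holes) stand in line at x 30, y 75 mm; their post is uphill, 30 mm from the holes' axis, no higher than the top lug. Gate hinge at x 30, y -75 mm.
- lock_pin: The long steel lock pin, loose, upright in one hole of the stand. Origin: end of its nose; z up to its head. Shank 14 mm thick, 98 mm long, nose tapering to 5 mm over 11 mm; then a round collar 30 mm wide, 6 mm thick; then a square head 24 x 24 mm, 40 mm long (104 to 144 mm), faces across x and y. About 0.16 kg. May lean a degree or two. It is the tallest pin: its top is 156 mm over the table.
- pin_head (a point): A grip point in the square head of the lock pin, on its axis 124 mm from the nose (middle of the head). Axes as for lock_pin.
- stand: Wooden pin stand, fixed, 70 mm (x) by 200 mm (y) by 55 mm high, origin under its centre. Three holes 16 mm wide and 43 mm deep in a row along its y, at -60, 0 and +60 mm; their floors are 12 mm above the table.
- stub_pin: Short pin (wrong one): like the lock pin but with a 62 mm shank; stands in the stand, head's top at 120 mm. Leave it there. Origin: end of its nose.
- bolt: Steel hex bolt (wrong one), 88 mm shank, flat 9 mm hex head 25 mm across, stands in the stand, top at 109 mm. Leave it there. Origin: end of its shank.
- glue: White glue bottle, 54 mm in diameter, 150 mm high, between stand and jig. Origin under its centre. Leave alone.
- jar: Glass jar 70 mm in diameter, 90 mm high. Origin under its centre. Leave alone.
- square: Aluminium set square on feet, 125 mm long, 100 mm high. Origin under its centre. Leave alone.
- tape: Tape measure 70 x 65 x 35 mm. Origin under its centre. Leave alone.

How it is judged (in metres and radians):
On the way, in this order (a step that is already met when the one before it is completed fails the run):
1. the gate is swung shut, with the lock pin still well away from the lugs (value of joint gate below 0.04 rad and distance between lock_pin and lug_top above 0.12 m), for 0.2 s.
2. the lock pin's nose has come through the top lug, with the gate shut (value of joint gate below 0.04 rad and z of lock_pin in the frame of lug_top below -0.012 m and x of lock_pin in the frame of lug_top between -0.004 and 0.004 m and y of lock_pin in the frame of lug_top between -0.004 and 0.004 m and angle between the z axis of lock_pin and the z axis of lug_top, either way round below 0.08 rad), for 0.05 s.
3. the nose has come through the upper knuckle and the middle lug (value of joint gate below 0.04 rad and z of lock_pin in the frame of lug_top below -0.052 m and x of lock_pin in the frame of lug_top between -0.004 and 0.004 m and y of lock_pin in the frame of lug_top between -0.004 and 0.004 m and angle between the z axis of lock_pin and the z axis of lug_top, either way round below 0.08 rad), for 0.05 s.
At the end, for the whole second after the job is handed in: The gate is shut (within 0.04 rad), the lock pin is through all five holes with its collar within 5 mm of the top lug's face (nose 93 to 103 mm below it), within 4 mm and 0.08 rad of the holes' axis, at rest and released (value of joint gate below 0.04 rad and z of lock_pin in the frame of lug_top between -0.103 and -0.093 m and x of lock_pin in the frame of lug_top between -0.004 and 0.004 m and y of lock_pin in the frame of lug_top between -0.004 and 0.004 m and angle between the z axis of lock_pin and the z axis of lug_top, either way round below 0.08 rad and linear speed of lock_pin below 0.02 m/s and contact force between lock_pin and the fingers below 0.1 N); the robot touches nothing.
It fails at once if the short pin or the bolt is moved by more than 30 mm (distance of any of stub_pin, bolt from where it was at the start of the episode above 0.03 m).
It fails at once if the glue bottle or the jar is moved by more than 30 mm (distance of any of glue, jar from where it was at the start of the episode above 0.03 m).
It fails at once if the set square or the tape measure is moved by more than 30 mm (distance of any of square, tape from where it was at the start of the episode above 0.03 m).
It also fails if it takes over 61 s, if anything falls off the work surface, if the arm or the gripper's body presses on something with over 40 N, if the wrist force passes 120 N, or if a joint passes its speed limit or range.

## Working session

There is one attempt and no reset: what is moved stays moved. The work goes in short steps, Python scripts to look and compute and a tool call to move; the robot and the scene stay as the last step left them, time stands still between calls to the robot, and variables do not carry over. Pictures are saved under pics/ and viewed, at most 12 in all, crops included, and the job is handed in when it is done.

Besides the shell and the picture viewer there is one more tool, called after "Emit:" as name(argument=value, ...) on one line, values as JSON. jog_arm: Moves the arm, as the interface text tells. Its arguments: {"type":"object","properties":{"targets":{"type":"array","items":{"type":"array"}},"newtons":{"type":"number"}},"required":["targets"]}

```bash
ls; mkdir -p pics; cat > h.py <<'E'
import numpy as np, cv2
from station import sensors, eyes, ticket, ctrl
def cap(n,tag):
    im,d=eyes.capture(n); cv2.imwrite(f'pics/{tag}.png',im); np.save(f'pics/{tag}.npy',d); return im,d
def cloud(n,d):
    c=eyes.calibration(n);K=c['mtx'];T=c['cam_to_world']
    v,u=np.mgrid[:d.shape[0],:d.shape[1]]
    p=np.stack([(u-K[0,2])/K[0,0]*d,(v-K[1,2])/K[1,1]*d,d],-1)
    return p@T[:3,:3].T+T[:3,3]
def ray(n,u,v,z):
    c=eyes.calibration(n);K=c['mtx'];T=c['cam_to_world']
    r=T[:3,:3]@np.linalg.solve(K,[u,v,1.]);o=T[:3,3]
    return o+r*(z-o[2])/r[2]
E
python3 - <<'E'
from h import *
for n in('side','top'):
    im,d=cap(n,n+'0'); c=eyes.calibration(n); print(n,c['mtx'].round(1).tolist(),c['cam_to_world'].round(3).tolist(),(d>0).mean())
print(sensors.get_state())
E
```

```text
pics
side [[449.4, 0.0, 282.7], [0.0, 449.4, 211.8], [0.0, 0.0, 1.0]] [[0.999, -0.006, 0.048, 529.883], [-0.043, -0.553, 0.832, -1122.385], [0.022, -0.833, -0.552, 862.634], [0.0, 0.0, 0.0, 1.0]] 0.9959098639455782
top [[501.8, 0.0, 280.7], [0.0, 501.8, 220.1], [0.0, 0.0, 1.0]] [[-0.065, -0.975, 0.213, 278.386], [-0.998, 0.065, -0.008, 12.913], [-0.006, -0.213, -0.977, 1615.086], [0.0, 0.0, 0.0, 1.0]] 0.9958843537414966
{'clock': 0.1, 'qpos': array([-1.34674624e+00,  3.08931928e-01,  1.63505705e+00, -2.67862982e-06,
        1.19968687e+00, -6.96741663e-02]), 'qd': array([-2.70307161e-04, -2.17641087e-03, -1.55304409e-03,  3.03758056e-05,
        9.19297281e-04, -5.72797253e-04]), 'tau': array([-3.90938649e-04, -4.16407049e+01, -2.77644557e+01, -1.13361114e-04,
        3.99325130e-03, -4.11974327e-06]), 'position': array([ 180.77299572, -597.51236696,  230.15424342]), 'orientation': array([[ 9.57172024e-01,  2.89519430e-01, -4.65277208e-04],
       [ 2.89519769e-01, -9.57169881e-01,  2.03056529e-03],
       [ 1.42538776e-04, -2.07830724e-03, -9.99997830e-01]]), 'ft_force': array([-0.31091632, -0.13494901,  0.36789664]), 'wrist_torque': array([-0.02253514, -0.02277026, -0.00810248]), 'grip_force': 0.0, 'width': 85.39170358065037}
```

View pics/side0.png

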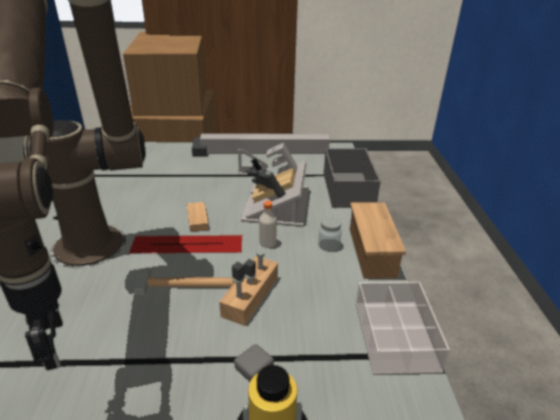

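View pics/top0.png

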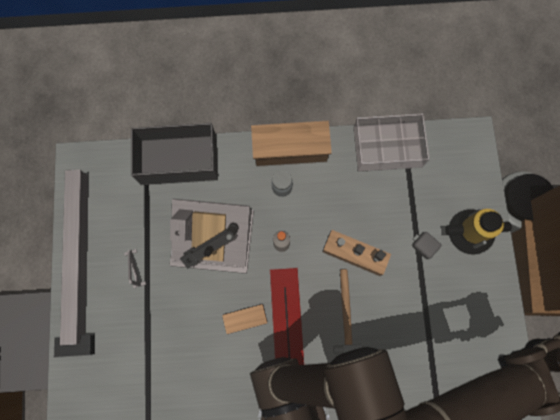

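```bash
python3 - <<'E'
from h import *
a=cv2.imread('pics/side0.png');b=cv2.imread('pics/top0.png')
f=lambda i,x,y,w,h,s:cv2.resize(i[y:y+h,x:x+w],None,fx=s,fy=s,interpolation=cv2.INTER_CUBIC)
A=f(a,215,130,100,100,4);B=f(b,160,190,100,100,4)
C=f(a,210,230,80,50,5);D=f(b,315,220,80,50,5)
cv2.imwrite('pics/z0.png',np.vstack([np.hstack([A,B])]));cv2.imwrite('pics/z1.png',np.hstack([C,D]))
for n,(x,y,w,h) in dict(side=(225,135,90,100),top=(160,190,100,90)).items():
    P=cloud(n,np.load(f'pics/{n}0.npy'))[y:y+h,x:x+w]
    print(n);print(P[::6,::6,2].round().astype(int))
E
```

```text
side
[[ 74  73  73  71  67  77  70  73  71  72  73  69  74  74  74]
 [ 54  60  57  57  56  62  55  58  56  58  60  55  54  55  58]
 [ 29  30  31  31  31  26  30  33 177 193 188  29  28  30  26]
 [  3   4   0  79  81   8   1 168 175   1 178  -1   3   5   2]
 [ -2   3  -1   4   1 189   1   1 131 143 153 146   2   5   4]
 [  0  -3   0   5  24 166  19  20 126  -2 113 132 107 120   2]
 [  1   1   0   5 114 127 143 169   4  99 116 125 111 122   2]
 [  2 863   0   0   6  76 133 155 155 104 115 125 110 120  -1]
 [  1   3   0   5   0  68  89 106 140 132 117 118 115   5   1]
 [ -1   2   2  -2  -5  55  69  81 111 117  94 109 120  13   2]
 [  3   0  -1   0   8  59  64  67  69  97  97 109 118  15  -2]
 [  1   3   1  -1  13  35  49 150  78  86  94  96  50  13  -2]
 [  3   1  -3  -1  26  38  54 142  66  17  15  70  11  11   2]
 [  3   3   5  11  29  35  37 120  38  12  16  44  13  11   2]
 [  4   2   4  14  14  15  99 103  99  12  11  20  13  15   2]
 [  1   6   1   0   4   0  81  86  85   1  -1   3   3   0   0]
 [  2   0  -1  -1   4   0  61  62  62   0   1   2   1   2   0]]
top
[[ -2  -2   4  -1  
[... 346 characters left out ...]
192 195 197 114 115 110 117 124 117  96  99 104 102  13  -5]
 [  0   3 186 184 194 108 106 110 113 109 109  84 121  93  89   7   5]
 [ -2  -3 178 141 180  96  94  91  96 104  97 159 154  78  80   3   2]
 [  0  -4 172 173 170  67  89  89  90 113 161 162 155  73  69  11   4]
 [  0   1  49  49  56  54  70  97 145 143 145  54  62  66  60   5  -3]
 [ -2   0  40  39  40  92 125 140 186 140  71  45  56  50  54  -2   0]
 [ -1   0  23  30 122 123 118 125 180  57  67  37  40  38  44   3  -2]
 [ -2   2   8   4 112 104 111  21  25  27  26  28  30  26  31 -12   2]
 [  1   4   1  -3   3   2   9   5  16  10  15   6  18  12  10   0   1]
 [  4   1  -3   1   1  -5   1   0  -1  -4  -2  -9  -2  -1   2  -8  -3]]
```

View pics/z0.png

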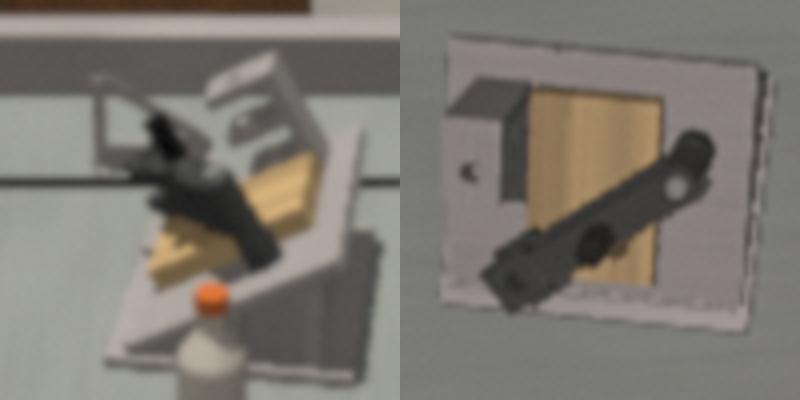

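View pics/z1.png

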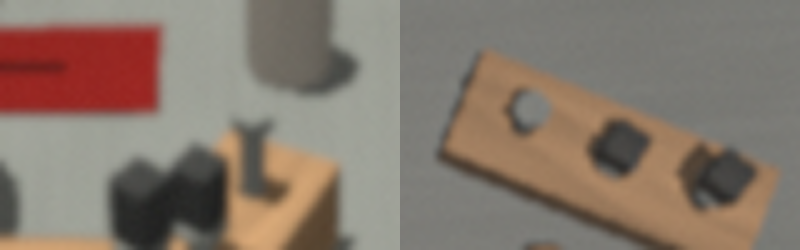

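Side view: jig at (285,185), glue at (268,225), stand at (250,290) with the lock pin nearest, at about (238,267). In the top view the lug hole is near (177,232), the hinge at (233,227), the open gate's tip near (188,262), and the lock pin head at (381,254). Uphill is world +x and the lugs lie towards +y.

```bash
cat > m.py <<'E'
from h import *
rng=np.random.default_rng(0)
im=cv2.imread('pics/top0.png').astype(int);P=cloud('top',np.load('pics/top0.npy'))
S=cloud('side',np.load('pics/side0.npy'))
def plane(Q):
    best=None
    for _ in range(500):
        a,b,c=Q[rng.choice(len(Q),3,replace=False)];n=np.cross(b-a,c-a);l=np.linalg.norm(n)
        if l<1e3: continue
        n/=l; n*=np.sign(n[2]); 
        k=abs((Q-a)@n)<5
        if best is None or k.sum()>best.sum(): best=k
    for _ in range(5):
        c=Q[best].mean(0);n=np.linalg.svd(Q[best]-c)[2][2];n*=np.sign(n[2]);best=abs((Q-c)@n)<8
    return c,n,best.sum()
if __name__=='__main__':
    v,u=np.mgrid[:420,:560]
    bgr=im; light=(bgr.min(-1)>115)&(bgr.max(-1)-bgr.min(-1)<25)
    R=(u>160)&(u<262)&(v>190)&(v<280)
    for name,Q in(('top',P[R&(P[...,2]>25)]),('side',S[135:225,225:315].reshape(-1,3))):
        Q=Q[Q[:,2]>25]; c,n,k=plane(Q); print(name,c.round(1),n.round(3),k,'yaw',np.degrees(np.arctan2(-n[1],-n[0])).round(1),'tilt',np.degrees(np.arccos(n[2])).round(1),len(Q))
        if name=='top': c0,n0=c,n
    # foot outline (light region) in top picture
    H=((P-c0)@n0)
    B=R&(abs(H)<10)&(P[...,2]>8)
    cn,_=cv2.findContours(B.astype(np.uint8),cv2.RETR_EXTERNAL,cv2.CHAIN_APPROX_NONE)
    r=cv2.minAreaRect(max(cn,key=cv2.contourArea));print('bedrect px',r);
    L=R&(abs(H-104)<12); n_,lab,st,ce=cv2.connectedComponentsWithStats(L.astype(np.uint8)); print(st.tolist(),ce.round(1).tolist())
    T=(u>320)&(u<400)&(v>230)&(v<275)
    for z0,z1 in((138,175),(112,130),(100,116)):
        m=T&(P[...,2]>z0)&(P[...,2]<z1); print(z0,m.sum(),P[m].mean(0).round(1),u[m].mean(),v[m].mean())
    Ts=(u>215)&(u<285)&(v>240)&(v<325);
    m=Ts&(S[...,2]>140)&(S[...,2]<175);print('side',m.sum(),S[m].mean(0).round(1),u[m].mean(),v[m].mean())
    m=T&(abs(P[...,2]-55)<8)&(im[...,2]>im[...,0]+40);r=cv2.minAreaRect(np.argwhere(m)[:,::-1].astype(np.int32));print('stand',r,[ray('top',*p,55).round(1).tolist() for p in cv2.boxPoints(r)],ray('top',*r[0],55))
    # jig colours for close look
    g=im.sum(-1)//3; print(g[222:246,168:198])
E
python3 m.py
```

```text
top [595.5 201.6  80.9] [-0.491  0.079  0.868] 2107 yaw -9.1 tilt 29.8 4734
side [596.3 218.2  81.9] [-0.485  0.066  0.872] 994 yaw -7.7 tilt 29.3 4236
bedrect px ((209.0226593017578, 236.01669311523438), (77.33695220947266, 71.04698944091797), 2.683774948120117)
[[0, 0, 560, 420, 234823], [170, 218, 16, 24, 343], [227, 235, 5, 5, 15], [205, 246, 8, 6, 18], [194, 261, 1, 1, 1]] [[279.7, 209.5], [177.4, 229.7], [228.7, 237.3], [209.7, 248.2], [194.0, 261.0]]
138 75 [ 471.8 -283.5  154.4] 380.14666666666665 255.13333333333333
112 91 [ 498.6 -230.6  119.2] 359.5164835164835 249.1868131868132
100 68 [ 512.7 -200.1  109.8] 348.5735294117647 245.72058823529412
side 129 [ 472.6 -292.4  151.7] 237.41860465116278 267.5813953488372
stand ((356.94378662109375, 252.06509399414062), (64.45550537109375, 21.92030906677246), 22.380136489868164) [[513.2, -126.5, 55.0], [576.1, -158.3, 55.0], [485.6, -337.6, 55.0], [424.2, -304.7, 55.0]] [ 499.40655085 -232.21509617   55.        ]
[[116 119 124 127 127 128 130 128 129 131 131 130 131 130 131 134 130  97
   66  64  69  69  64  68  93 110 113 115 116 11
[... 2178 characters left out ...]
128 130 129 127 115  98
  100 102 103 103  99  93 104 109 113 115 117 116]
 [119 118 118 122 126 129 130 129 130 129 129 128 129 128 128 128 122 119
  123 127 127 128 123 112 111 110 111 114 117 115]
 [120 119 119 120 125 129 129 129 128 128 129 128 127 129 129 129 127 129
  129 130 131 129 129 122 114 112 112 114 117 116]
 [117 118 118 120 126 129 129 130 130 128 130 130 128 128 129 129 128 130
  128 129 130 130 128 122 115 110 113 116 117 116]
 [119 119 119 120 128 129 130 130 129 130 130 129 130 129 130 129 129 130
  130 129 131 129 128 123 116 112 113 117 117 116]
 [120 120 120 121 127 129 129 130 129 128 129 129 130 129 130 129 130 129
  130 128 130 131 130 123 114 107 111 117 115 104]]
```

```bash
cat >> h.py <<'E'
def rayplane(cam,u,v,c,n):
    k=eyes.calibration(cam);K=k['mtx'];T=k['cam_to_world']
    r=T[:3,:3]@np.linalg.solve(K,[u,v,1.]);o=T[:3,3]
    return o+r*((c-o)@n)/(r@n)
def rays(cam,u,v):
    k=eyes.calibration(cam);r=k['cam_to_world'][:3,:3]@np.linalg.solve(k['mtx'],[u,v,1.]);return k['cam_to_world'][:3,3],r/np.linalg.norm(r)
def tri(a,b):
    (o1,d1),(o2,d2)=rays(*a),rays(*b)
    s=np.linalg.lstsq(np.stack([d1,-d2],1),o2-o1,rcond=None)[0]
    p,q=o1+s[0]*d1,o2+s[1]*d2; return (p+q)/2,np.linalg.norm(p-q)
def proj(cam,p):
    k=eyes.calibration(cam);T=k['cam_to_world'];q=k['mtx']@(T[:3,:3].T@(np.asarray(p)-T[:3,3]));return q[:2]/q[2]
E
python3 - <<'E'
from m import *
v,u=np.mgrid[:420,:560]
R=(u>160)&(u<262)&(v>190)&(v<280)
Q=P[R&(P[...,2]>25)];c0,n0,_=plane(Q);print(n0)
nn=n0
for px in((172.5,199.5),(251,206),(247,272),(170,265)):print(px,rayplane('top',*px,c0,nn).round(1))
m=(u>171)&(u<184)&(v>220)&(v<241)
c=P[m].copy();h=(c-c0)@nn;print('lug height over bed',np.median(h),h.std())
ms=np.zeros_like(m)
Hs=(S-c0)@nn;mm=(abs(Hs-104)<8)&(u>262)&(u<290)&(v>138)&(v<160);print('side lug',np.median(Hs[mm]),mm.sum(),u[mm].mean(),v[mm].mean())
p=rayplane('top',177.2,232.9,c0+104*nn,nn);print('hole',p,proj('side',p))
# lug top outline in bed axes
a=(im.sum(-1)//3)
for q in((170.3,219),(185,219),(185,240.5),(170,240.5)): print(rayplane('top',*q,c0+104*nn,nn)-p)
g=cv2.imread('pics/side0.png').sum(-1)//3;print(g[140:158,264:290])
print('table',np.median(P[280:300,200:260,2]),np.median(S[240:260,300:315,2]))
E
```

```text
[-0.49056232  0.07885368  0.86783104]
(172.5, 199.5) [689.8 327.9 122.8]
(251, 206) [652.9  88.  123.7]
(247, 272) [464.4 117.8  14.4]
(170, 265) [503.2 363.1  14.1]
lug height over bed 103.4321689154433 9.85050171766071
side lug 104.03631461121944 133 275.10526315789474 149.22556390977442
hole [572.82989164 304.42233664 178.5872274 ] [272.9252555  149.10344031]
[38.15532863 14.96004499 20.20890162]
[ 34.84387047 -27.90665925  22.23201516]
[-22.01782732 -20.17786604 -10.61268513]
[-18.68627378  24.18053709 -12.75997941]
[[ 99  99  99 100  99 100 100  99  98  99  98 100  98  99  98  99  99  99
   99  99  99  98  99  99  99  99]
 [ 91  89  89  88  89  89  89  88  88  89  89  88  87  88  88  88  89  88
   91  91  90  88  87  87  86  87]
 [ 88  88  89  89  89  89  88  86  88  87  87  87  87  88  87  91  95 101
  104 104  97  90  85  87  87  87]
 [ 90  88  89  89  89  89  88  88  88  87  87  89  90  93  98 105 118 128
  131 124 105  92  87  88  87  87]
 [ 89  89  90  89  88  89  87  87  88  88  89  91  99 111 121 131 143 151
  149 131 111  96  88  87  87  86]
 [ 89  90  89  89  89  89  88
[... 733 characters left out ...]

 [ 89  98 121 148 160 160 151 138 126 112 102  96  93  91  89  88  87  87
   90  91  97 101 106 106 103  96]
 [104 111 129 148 150 141 127 114 104  98  97 100 104 103 103 102 100  98
   98  92  92  98 104 107 105 103]
 [132 131 134 135 128 116 105 100 100 104 112 120 129 131 130 128 125 118
  106  95  91  94 100 105 106 104]
 [148 143 130 116 106 100 101 108 115 124 135 143 146 146 143 138 130 117
  101  92  89  92  96 103 107 107]
 [153 148 131 113 106 109 118 130 138 142 149 150 148 141 130 120 111  99
   87  86  88  89  94  98 105 107]
 [155 151 141 129 125 131 139 148 152 152 148 143 133 121 108  96  89  84
   80  81  84  87  90  96 103 106]]
table 0.08044917085453562 1.0398699421862716
```

```bash
python3 - <<'E'
from m import *
p=np.array([572.8,304.4,178.6]);n=np.array([-.4942,.0760,.8660]);x=np.array([.8560,-.1316,.5]);y=np.array([.152,.9884,0])
hin=p-150*y
print('tri',tri(('top',177.2,232.9),('side',273,149.8)))
for nm,px,h in(('knob',(209.6,249.7),134),('gatehole',(188.75,260.75),84),('hinge?',(233.5,227.3),95),('hinge2',(229.3,236.7),95)):
    q=rayplane('top',*px,p+(h-104)*n,n);d=q-hin; print(nm,q.round(1),'bed x,y',(d@x).round(1),(d@y).round(1),'r',np.hypot(d@x,d@y).round(1),'th',np.arctan2(-d@x,d@y).round(3))
g=im.sum(-1)//3;print(g[244:264,370:392])
s=cv2.imread('pics/side0.png').sum(-1)//3;print(s[256:284,226:264])
E
```

```text
tri (array([573.27739142, 304.99565355, 175.67745041]), np.float64(0.2926175561020803))
knob [515.4 210.4 188.7] bed x,y -31.7 48.4 r 57.8 th 0.581
gatehole [498.2 284.5 114.7] bed x,y -93.2 119.0 r 151.1 th 0.664
hinge? [577.2 139.1 185.2] bed x,y 28.8 -12.7 r 31.5 th -1.986
hinge2 [553.1 154.  170.1] bed x,y -1.3 -1.6 r 2.1 th 2.466
[[120 118 118 119 119 120 120 121 120 121 121 122 122 121 123 122 122 122
  121 121 122 122]
 [122 122 122 120 123 123 122 121 122 121 122 122 122 122 121 122 122 122
  122 122 122 121]
 [126 124 123 123 123 123 121 121 121 120 121 122 122 121 120 121 120 121
  120 121 120 120]
 [126 127 126 125 123 121 121 122 120 119 120 119 121 120 119 118 119 118
  120 119 119 120]
 [128 126 128 123 110 104 116 123 122 119 117 116 118 119 119 120 119 119
  119 119 119 119]
 [128 127 124 109  86  78  99 117 119 111 101 103 113 119 120 120 119 121
  120 121 120 121]
 [130 125 109  86  69  65  77  97  98  85  75  79  94 113 120 121 122 120
  121 121 122 121]
 [130 114  90  70  66  67  64  67  68  65  63  66  74  96 110 117 120 120
  121 121 121 121]
 [125  97  73  67  
[... 589 characters left out ...]
 72  93 117 128 131 128
  127 124 123 121]
 [130 125  97  72  77  94  91  71  51  44  48  58  82 109 126 131 130 129
  126 124 122 122]
 [129 128 113  84  70  84  98  97  77  63  68  80 105 126 132 129 131 129
  125 122 120 120]
 [130 130 124 103  84  83 102 116 109 103 108 115 128 134 134 133 133 131
  126 121 120 121]
 [132 129 129 122 110 107 115 126 128 127 133 135 137 137 137 135 134 132
  125 122 121 122]
 [133 133 131 131 127 124 126 128 130 132 134 134 134 135 135 136 135 129
  123 120 121 121]]
[[156 156 156 ...  84  90 111]
 [156 156 157 ...  79  97 127]
 [156 156 157 ...  80 100 132]
 ...
 [150 149 149 ... 148 155 149]
 [138 139 139 ... 152 151 137]
 [127 124 124 ... 154 144 121]]
```

```bash
python3 - <<'E'
from m import *
p=np.array([572.8,304.4,178.6]);n=np.array([-.4942,.0760,.8660]);x=np.array([.8560,-.1316,.5]);y=np.array([.152,.9884,0])
hin=p-150*y
v,u=np.mgrid[:420,:560]
for nm,C in(('top',P),('side',S)):
    D=C-hin;hh=D@n+104;bx=D@x;by=D@y
    m=(hh>122)&(hh<150)&(abs(bx+45)<35)&(abs(by-50)<35)
    if m.sum(): print(nm,m.sum(),'bx,by,h',bx[m].mean().round(1),by[m].mean().round(1),np.percentile(hh[m],[10,50,90]).round(1),'px',u[m].mean().round(1),v[m].mean().round(1))
for th in(.6,.66,.72):
    k=hin+70*(-np.sin(th)*x+np.cos(th)*y)+30*n;print(th,'pred knob top',k.round(1),proj('top',k).round(1),proj('side',k).round(1))
g=im.sum(-1)//3;print(g[242:262,198:220])
s=cv2.imread('pics/side0.png').sum(-1)//3;print('\n'.join(' '.join(map(str,r)) for r in s[156:180,246:270]))
f=((g>=60)&(g<=73)).astype(np.uint8);f[:,:376]=0
f2=np.zeros_like(f);f2[249:262,374:388]=f[249:262,374:388];k=np.argwhere(f2)[:,::-1];r=cv2.minAreaRect(k.astype(np.int32));print('head',r,k.mean(0))
print('top@156',ray('top',380.7,254.6,156))
print('\n'.join(' '.join(map(str,r)) for r in s[258:284,228:254]))
E
```

```text
top 51 bx,by,h -42.8 56.1 [125.6 133.3 137. ] px 206.9 252.9
side 33 bx,by,h -43.4 49.6 [124.2 132.3 135.8] px 253.8 160.7
0.6 pred knob top [510.1 220.7 184.8] [206.3 251.9] [254.7 158.4]
0.66 pred knob top [506.8 218.7 183.1] [207.1 253.1] [253.7 159.1]
0.72 pred knob top [503.7 216.5 181.5] [208.  254.2] [252.7 159.9]
[[115 116 117 121 115 106  89  65  57  55  54  54  56  59  61  61  63  61
   61  60  62  60]
 [116 113 110 105  88  71  59  55  52  53  54  57  61  60  61  61  60  61
   61  60  60  60]
 [112 102  89  79  65  56  53  53  52  56  57  59  60  62  60  60  62  60
   61  61  61  60]
 [ 93  78  65  57  56  52  54  55  56  55  54  53  52  54  59  59  62  60
   60  60  60  61]
 [ 65  57  53  53  52  52  56  57  56  47  44  42  38  44  50  57  62  61
   60  59  58  60]
 [ 56  55  52  54  55  59  59  57  47  39  36  35  34  33  44  55  59  61
   61  62  62  67]
 [ 53  52  55  57  61  61  59  53  39  34  32  34  33  35  39  49  58  62
   62  61  75  95]
 [ 53  55  59  61  61  62  57  45  37  33  35  34  33  33  35  44  58  62
   64  73  94 119]
 [ 58  60  61  61  63  59  51  40
[... 4778 characters left out ...]
 44 41 41 38 39 36 36 34 38 52 82 110 120 116 101 84 67 64 64 71
151 150 148 136 110 80 58 48 41 41 39 35 34 38 46 66 96 119 124 120 111 99 88 83 78 79
152 152 151 142 128 110 89 66 49 45 38 37 38 45 56 82 116 135 133 117 103 95 87 86 79 80
156 155 154 148 136 126 115 94 75 57 47 43 48 56 68 96 130 147 137 112 92 84 82 80 76 75
155 156 153 147 134 123 119 112 97 82 68 61 62 71 84 113 142 150 130 100 82 79 80 78 75 75
149 149 147 143 130 114 111 110 103 95 87 80 76 86 107 133 152 150 123 91 79 79 79 78 76 76
139 137 136 135 126 115 115 111 100 92 90 83 86 105 132 151 161 155 126 97 83 80 80 78 78 76
124 124 124 123 122 123 129 123 102 85 82 79 89 116 146 162 165 160 143 119 102 91 84 82 82 82
```

```bash
cat >> h.py <<'E'
from scipy.spatial.transform import Rotation as Ro
p0=np.array([572.8,304.4,178.6]);n=np.array([-.4942,.0760,.8660]);x=np.array([.8560,-.1316,.5]);y=np.array([.152,.9884,0])
hin=p0-150*y
def Rz(zt,yt):
    zt=zt/np.linalg.norm(zt);yt=yt-zt*(yt@zt);yt/=np.linalg.norm(yt);return np.stack([np.cross(yt,zt),yt,zt],1)
def rel(pos,R):
    s=sensors.get_state();rv=Ro.from_matrix(R@s['orientation'].T).as_rotvec()
    print('t',round(s['clock'],2),'turn',rv.round(4),np.degrees(np.linalg.norm(rv)).round(1),'shift',(np.asarray(pos)-s['position']).round(1),'q',s['qpos'].round(2),'F',s['ft_force'].round(1),'w',round(s['width'],1),'g',round(s['grip_force'],1))
def knob(th,h): return hin+70*(-np.sin(th)*x+np.cos(th)*y)+(h-104)*n
Rg=Rz(-n,np.cos(.33)*x+np.sin(.33)*y)
E
python3 - <<'E'
from h import *
print(tri(('top',380.7,254.6),('side',237.1,265.6)))
rel(knob(.66,97)+110*n,Rg)
print('glue',ray('top',281.5,236.5,150),'down',-110*n, [ (knob(t,97)-knob(.66,97)).round(1).tolist() for t in(.5,.33,.16,0,-.07)])
E
```

```text
(array([ 472.55884774, -285.80545588,  152.54140306]), np.float64(1.8638279967989089))
t 0.1 turn [-0.442  -0.3662  1.4185] 87.7 shift [290.  821.8  16.2] q [-1.35  0.31  1.64 -0.    1.2  -0.07] F [-0.3 -0.1  0.4] w 85.4 g 0.0
glue [547.19505865   1.31655794 150.        ] down [ 54.362  -8.36  -95.26 ] [[8.9, 4.8, 4.7], [19.0, 8.1, 10.1], [29.3, 9.5, 15.9], [39.0, 8.9, 21.5], [43.1, 8.1, 23.9]]
```

Emit:
jog_arm(targets=[[[-0.022,-0.018,0.071],[14,41,4],-1],[[-0.044,-0.036,0.142],[29,82,4],-1],[[-0.066,-0.055,0.213],[43,123,4],-1],[[-0.088,-0.073,0.284],[58,164,4],-1],[[-0.11,-0.092,0.355],[72,205,4],-1]])

```text
clock: 0.6
position: [253.2, -391.2, 234.6]
orientation: [[0.793, 0.599, 0.11], [0.608, -0.789, -0.091], [0.032, 0.139, -0.99]]
ft_force: [0.7, 1.1, 1.2]
width: 85.1
grip_force: 0.0
```

Emit:
jog_arm(targets=[[[-0.022,-0.018,0.071],[14,41,4],-1],[[-0.044,-0.036,0.142],[29,82,4],-1],[[-0.066,-0.055,0.213],[43,123,4],-1],[[-0.088,-0.073,0.284],[58,164,4],-1],[[-0.11,-0.092,0.355],[72,205,4],-1]])

```text
clock: 1.1
position: [324.9, -186.6, 239.0]
orientation: [[0.53, 0.813, 0.242], [0.848, -0.512, -0.137], [0.013, 0.278, -0.96]]
ft_force: [1.0, 1.0, 0.1]
width: 85.5
grip_force: 0.0
```

Emit:
jog_arm(targets=[[[-0.022,-0.018,0.071],[14,41,4],-1],[[-0.044,-0.036,0.142],[29,82,4],-1],[[-0.066,-0.055,0.213],[43,123,4],-1],[[-0.088,-0.073,0.284],[58,164,4],-1],[[-0.11,-0.092,0.355],[72,205,4],-1]])

```text
clock: 1.6
position: [397.0, 18.7, 243.5]
orientation: [[0.203, 0.903, 0.379], [0.978, -0.165, -0.13], [-0.055, 0.397, -0.916]]
ft_force: [1.0, 0.1, 0.5]
width: 85.5
grip_force: 0.0
```

Emit:
jog_arm(targets=[[[-0.022,-0.018,0.071],[14,41,4],-1],[[-0.044,-0.036,0.142],[29,82,4],-1],[[-0.066,-0.055,0.213],[43,123,4],-1],[[-0.088,-0.073,0.284],[58,164,4],-1],[[-0.11,-0.092,0.355],[72,205,4],-1]])

```text
clock: 2.1
position: [468.8, 223.8, 246.9]
orientation: [[-0.14, 0.857, 0.497], [0.977, 0.201, -0.072], [-0.162, 0.475, -0.865]]
ft_force: [1.1, -1.3, 0.3]
width: 85.3
grip_force: 0.0
```

```bash
python3 -c "
from h import *
rel(knob(.66,97)+110*n,Rg);rel(knob(.66,97),Rg)"
```

```text
t 2.1 turn [-0.0008  0.0022 -0.0064] 0.4 shift [ 2.   0.4 -0.5] q [ 0.56 -0.12  2.16 -0.5   0.75  0.69] F [ 1.1 -1.3  0.3] w 85.3 g 0.0
t 2.1 turn [-0.0008  0.0022 -0.0064] 0.4 shift [ 56.3  -7.9 -95.8] q [ 0.56 -0.12  2.16 -0.5   0.75  0.69] F [ 1.1 -1.3  0.3] w 85.3 g 0.0
```

Emit:
jog_arm(targets=[[[0,0,0],[15,-2,-25],-1],[[0,0,0],[30,-4,-50],-1],[[0,0,0],[42,-6,-71],-1],[[0,0,0],[51,-7,-87],-1],[[0,0,0],[56,-8,-96],-1]])

```text
clock: 2.6
position: [524.2, 213.0, 148.9]
orientation: [[-0.136, 0.859, 0.493], [0.978, 0.197, -0.075], [-0.161, 0.472, -0.867]]
ft_force: [-0.2, -0.5, -0.4]
width: 85.4
grip_force: 0.0
```

Emit:
jog_arm(targets=[[[0,0,0],[0,0,0],0.2],[[0,0,0],[0,0,0],0.4],[[0,0,0],[0,0,0],0.6],[[0,0,0],[0,0,0],0.8],[[0,0,0],[0,0,0],0.8]], newtons=20)

```text
clock: 3.1
position: [524.2, 213.8, 151.7]
orientation: [[-0.135, 0.858, 0.496], [0.978, 0.196, -0.073], [-0.16, 0.475, -0.865]]
ft_force: [-4.2, 1.2, 3.5]
width: 21.6
grip_force: 20.6
```

Emit:
jog_arm(targets=[[[0,0,0],[0,0,0],0.8],[[0,0,0],[0,0,0],0.8],[[0,0,0],[0,0,0],0.8]])

```text
clock: 3.4
position: [524.2, 213.8, 151.7]
orientation: [[-0.135, 0.858, 0.496], [0.978, 0.196, -0.073], [-0.16, 0.475, -0.865]]
ft_force: [-6.0, 0.3, 4.7]
width: 21.4
grip_force: 20.7
```

```bash
python3 -c "
from h import *
rel(knob(.66,97),Rg);im,_=cap('side','s1');cv2.imwrite('pics/s1z.png',cv2.resize(im[110:230,200:330],None,fx=5,fy=5,interpolation=cv2.INTER_CUBIC)[:600])"
```

```text
t 3.4 turn [-0.0022  0.0015 -0.0017] 0.2 shift [ 0.9  2.1 -0.7] q [ 0.47  0.11  2.15 -0.63  0.52  0.79] F [-6.   0.3  4.7] w 21.4 g 20.7
```

View pics/s1z.png

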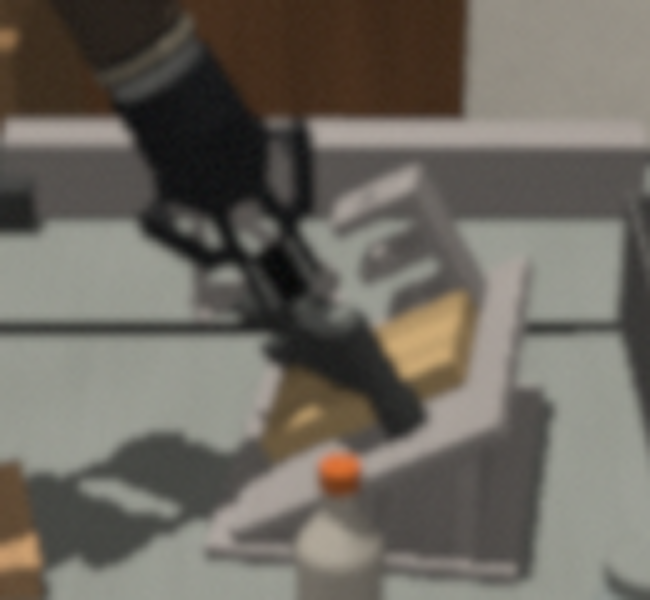

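The knob is gripped at 21.5 mm opening, in the middle of the crop, so I swing the gate along its arc.

Emit:
jog_arm(targets=[[[0,0,0],[5,3,2.5],0.8],[[0,0,0],[9,5,4.7],0.8],[[0,0,0],[14,6.6,7.4],0.8],[[0,0,0],[19,8,10],0.8],[[0,0,0],[24,9,13],0.8]])

```text
clock: 3.95
position: [544.1, 223.4, 161.3]
orientation: [[-0.134, 0.862, 0.489], [0.978, 0.193, -0.073], [-0.157, 0.468, -0.869]]
ft_force: [-13.8, 5.2, 0.6]
width: 21.6
grip_force: 21.7
```

Emit:
jog_arm(targets=[[[0,0,0],[5,0.5,3],0.8],[[0,0,0],[9,0.3,5.2],0.8],[[0,0,0],[12,0.1,7],0.8],[[0,0,0],[15,0,8.6],0.8],[[0,0,0],[15,0,8.6],0.8]])

```text
clock: 4.45
position: [560.1, 223.6, 170.1]
orientation: [[-0.134, 0.861, 0.49], [0.978, 0.194, -0.072], [-0.157, 0.47, -0.869]]
ft_force: [-9.6, 6.8, -1.9]
width: 21.1
grip_force: 21.2
```

```bash
python3 -c "
from h import *
rel(knob(0,97),Rg)"
```

```text
t 4.45 turn [-0.0046 -0.0049  0.    ] 0.4 shift [4.  1.2 2.4] q [ 0.46  0.15  2.06 -0.56  0.56  0.7 ] F [-9.6  6.8 -1.9] w 21.1 g 21.2
```

Emit:
jog_arm(targets=[[[0,0,0],[2,0,1.2],0.8],[[0,0,0],[4,0,2.4],0.8],[[0,0,0],[4,0,2.4],0.8]])

```text
clock: 4.75
position: [562.4, 223.5, 171.3]
orientation: [[-0.134, 0.863, 0.487], [0.978, 0.193, -0.073], [-0.157, 0.467, -0.87]]
ft_force: [-15.5, 7.3, -0.2]
width: 21.6
grip_force: 22.0
```

Emit:
jog_arm(targets=[[[0,0,0],[2,0,1.2],0.8],[[0,0,0],[4,0,2.4],0.8],[[0,0,0],[4,0,2.4],0.8]])

```text
clock: 5.05
position: [562.4, 223.4, 171.2]
orientation: [[-0.134, 0.867, 0.481], [0.978, 0.193, -0.074], [-0.157, 0.46, -0.874]]
ft_force: [-27.4, 10.7, 2.8]
width: 21.5
grip_force: 25.5
```

Emit:
jog_arm(targets=[[[0,0,0],[0,0,0],0.6],[[0,0,0],[0,0,0],0.0],[[0,0,0],[-4,0,-2],-1],[[0,0,0],[-4,0,-2],-1],[[0,0,0],[-4,0,-2],-1]])

```text
clock: 5.55
position: [568.7, 222.8, 176.6]
orientation: [[-0.135, 0.857, 0.497], [0.978, 0.196, -0.073], [-0.16, 0.477, -0.864]]
ft_force: [-0.1, 0.2, 0.2]
width: 78.0
grip_force: 0.0
```

Emit:
jog_arm(targets=[[[0,0,0],[-15,2,26],-1],[[0,0,0],[-35,4,61],-1],[[0,0,0],[-55,6,100],-1],[[0,0,0],[-75,-20,125],-1],[[0,0,0],[-95,-60,130],-1]])

```text
clock: 6.05
position: [475.6, 164.5, 312.1]
orientation: [[-0.138, 0.852, 0.505], [0.978, 0.198, -0.068], [-0.158, 0.484, -0.86]]
ft_force: [-0.1, -0.2, 0.8]
width: 85.3
grip_force: 0.0
```

```bash
cat >> h.py <<'E'
yp=np.array([np.cos(np.radians(-43)),np.sin(np.radians(-43)),0])
Rp=Rz(np.array([0,0,-1.]),yp)
pin=np.array([472.8,-285.4,0])
E
python3 -c "
from h import *
P=cloud('top',cap('top','t2')[1])
im=cv2.imread('pics/t2.png')
v,u=np.mgrid[:420,:560];D=P-hin;hh=D@n+104;bx=D@x;by=D@y
m=(hh>122)&(hh<150)&(abs(bx+10)<45)&(abs(by-60)<35);print(m.sum(),bx[m].mean(),by[m].mean(),proj('top',knob(0,134)),u[m].mean(),v[m].mean())
rel(pin+[0,0,230],Rp)
cv2.imwrite('pics/t2z.png',cv2.resize(im[190:280,160:260],None,fx=6,fy=6,interpolation=cv2.INTER_CUBIC))"
```

```text
43 1.12457717240589 70.97052384310311 [202.3993943 238.7066253] 202.1860465116279 238.11627906976744
t 6.1 turn [ 0.3165  0.4467 -0.9064] 60.7 shift [   2.1 -443.7  -78.9] q [ 0.41 -0.28  2.16 -0.37  0.84  0.42] F [-3.7 -2.7 -1.2] w 85.3 g 0.0
```

View pics/t2z.png

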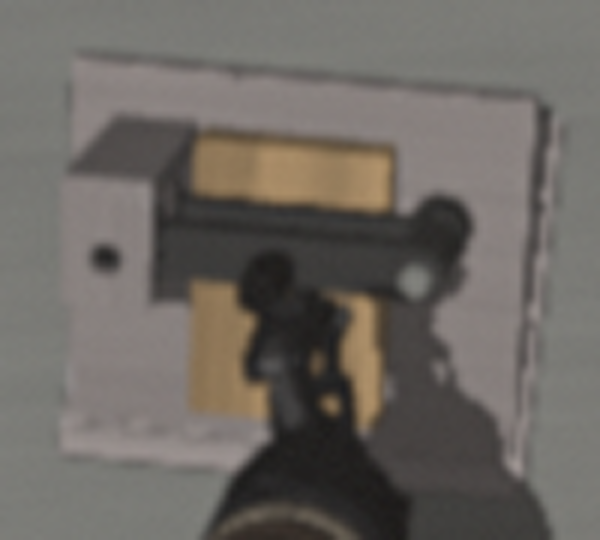

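Gate shut: the lug hole is now fully dark at crop (106,258), or px (177.7,233), and the knob is at its predicted shut place. Next, the pin.

Emit:
jog_arm(targets=[[[0.032,0.045,-0.091],[0,-44,-4],-1],[[0.063,0.089,-0.181],[0,-89,-8],-1],[[0.095,0.134,-0.272],[1,-133,-16],-1],[[0.127,0.179,-0.363],[1,-178,-28],-1],[[0.158,0.223,-0.453],[1,-222,-40],-1]])

```text
clock: 6.6
position: [474.5, -61.6, 266.6]
orientation: [[0.297, 0.922, 0.249], [0.955, -0.281, -0.098], [-0.02, 0.266, -0.964]]
ft_force: [1.2, 0.5, 0.6]
width: 85.9
grip_force: 0.0
```

Emit:
jog_arm(targets=[[[0.032,0.045,-0.091],[0,-44,-8],-1],[[0.063,0.089,-0.181],[0,-89,-16],-1],[[0.095,0.134,-0.272],[1,-133,-24],-1],[[0.127,0.179,-0.363],[1,-178,-32],-1],[[0.158,0.223,-0.453],[1,-222,-39],-1]])

```text
clock: 7.1
position: [474.9, -284.1, 226.6]
orientation: [[0.685, 0.728, 0.001], [0.728, -0.685, 0.004], [0.003, -0.002, -1.0]]
ft_force: [0.0, -0.2, 0.3]
width: 85.5
grip_force: 0.0
```

```bash
python3 -c "
from h import *
im=cv2.imread('pics/t2.png').sum(-1)/3;w=np.clip(118-im[226:241,171:184],0,None);v,u=np.mgrid[226:241,171:184];a,b=(w*u).sum()/w.sum(),(w*v).sum()/w.sum();print(a,b,rayplane('top',a,b,p0,n))
rel(pin+[0,0,122],Rp)"
```

```text
177.17119650109342 232.57763199000317 [573.686421   304.37996859 179.1076116 ]
t 7.1 turn [-0.004   0.0008  0.0047] 0.4 shift [  -2.1   -1.3 -104.6] q [-0.62  0.18  1.81  0.    1.16  0.13] F [ 0.  -0.2  0.3] w 85.5 g 0.0
```

Emit:
jog_arm(targets=[[[0,0,0],[-1,-1,-30],-1],[[0,0,0],[-2,-1,-60],-1],[[0,0,0],[-2,-1,-85],-1],[[0,0,0],[-2,-1,-100],-1],[[0,0,0],[-2,-1,-106],-1]])

```text
clock: 7.6
position: [472.0, -282.0, 118.9]
orientation: [[0.682, 0.731, -0.001], [0.731, -0.682, 0.005], [0.003, -0.004, -1.0]]
ft_force: [-0.7, 0.0, -0.7]
width: 85.2
grip_force: 0.0
```

Emit:
jog_arm(targets=[[[0,0,0],[0,0,0],0.2],[[0,0,0],[0,0,0],0.4],[[0,0,0],[0,0,0],0.6],[[0,0,0],[0,0,0],0.8],[[0,0,0],[0,0,0],0.8]], newtons=20)

```text
clock: 8.1
position: [474.4, -283.4, 122.1]
orientation: [[0.681, 0.732, 0.005], [0.732, -0.681, 0.0], [0.004, 0.004, -1.0]]
ft_force: [1.9, -0.6, 1.1]
width: 23.8
grip_force: 19.8
```

Emit:
jog_arm(targets=[[[0,0,0],[0,0,0],0.8],[[0,0,0],[0,0,0],0.8],[[0,0,0],[0,0,0],0.8]], newtons=50)

```text
clock: 8.4
position: [474.4, -283.5, 122.0]
orientation: [[0.682, 0.732, 0.005], [0.732, -0.682, 0.001], [0.004, 0.003, -1.0]]
ft_force: [1.9, -2.2, 5.0]
width: 23.2
grip_force: 53.0
```

```bash
python3 -c "
from h import *
rel(pin+[0,0,120],Rp);im,_=cap('side','s3');im2,_=cap('top','t3')
f=lambda i,x,y,w,h,s:cv2.resize(i[y:y+h,x:x+w],None,fx=s,fy=s,interpolation=cv2.INTER_CUBIC)
cv2.imwrite('pics/s3z.png',np.hstack([f(im,205,210,80,100,5),f(im2,320,210,80,100,5)]))"
```

```text
t 8.4 turn [-0.0008  0.0049 -0.0006] 0.3 shift [-1.6 -1.9 -2. ] q [-0.62  0.3   1.89  0.    0.95  0.13] F [ 1.9 -2.2  5. ] w 23.2 g 53.0
```

View pics/s3z.png

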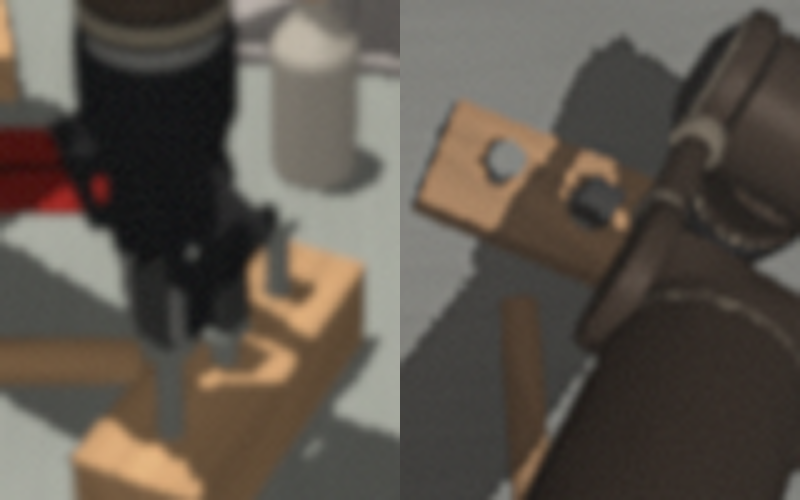

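Pin gripped (23.2 mm opening, pads above the collar), short pin and bolt untouched. I lift it straight up.

Emit:
jog_arm(targets=[[[0,0,0],[0,0,12],0.8],[[0,0,0],[0,0,30],0.8],[[0,0,0],[0,0,60],0.8],[[0,0,0],[0,0,95],0.8],[[0,0,0],[0,0,135],0.8]])

```text
clock: 9.0
position: [469.9, -279.7, 253.3]
orientation: [[0.682, 0.732, -0.007], [0.732, -0.682, 0.01], [0.003, -0.012, -1.0]]
ft_force: [0.6, -0.6, -2.1]
width: 23.4
grip_force: 52.1
```

Emit:
jog_arm(targets=[[[0,0,0],[0,0,40],0.8],[[0,0,0],[0,0,75],0.8],[[0,0,0],[0,0,95],0.8]])

```text
clock: 9.3
position: [472.3, -281.3, 352.2]
orientation: [[0.682, 0.732, 0.0], [0.732, -0.682, 0.005], [0.004, -0.003, -1.0]]
ft_force: [0.9, -0.2, -2.8]
width: 22.9
grip_force: 52.2
```

```bash
cat >> h.py <<'E'
Rt=Rz(-n,np.cos(.4)*x+np.sin(.4)*y)
E
python3 -c "
from h import *
im,_=cap('side','s4')
rel(p0+180*n,Rt)"
```

```text
t 9.35 turn [-0.3349 -0.4311  0.9723] 63.9 shift [ 10.4 600.2 -20.6] q [-0.62  0.07  1.66  0.    1.4   0.13] F [ 0.  -0.8 -0. ] w 23.1 g 52.2
```

Emit:
jog_arm(targets=[[[-0.022,-0.029,0.065],[1,40,0],0.8],[[-0.045,-0.057,0.13],[1,80,0],0.8],[[-0.067,-0.086,0.194],[2,120,0],0.8],[[-0.089,-0.115,0.259],[3,160,0],0.8],[[-0.112,-0.144,0.324],[3,200,0],0.8]])

```text
clock: 9.85
position: [473.3, -79.9, 347.1]
orientation: [[0.411, 0.899, 0.153], [0.912, -0.403, -0.08], [-0.01, 0.173, -0.985]]
ft_force: [0.4, -0.3, -2.0]
width: 23.5
grip_force: 52.1
```

Emit:
jog_arm(targets=[[[-0.022,-0.029,0.065],[1,40,0],0.8],[[-0.045,-0.057,0.13],[1,80,0],0.8],[[-0.067,-0.086,0.194],[2,120,0],0.8],[[-0.089,-0.115,0.259],[3,160,0],0.8],[[-0.112,-0.144,0.324],[3,200,0],0.8]])

```text
clock: 10.35
position: [476.1, 118.9, 347.1]
orientation: [[0.105, 0.94, 0.325], [0.991, -0.072, -0.112], [-0.082, 0.334, -0.939]]
ft_force: [0.4, 0.5, -1.8]
width: 23.3
grip_force: 52.2
```

Emit:
jog_arm(targets=[[[-0.022,-0.029,0.065],[1,40,-4],0.8],[[-0.045,-0.057,0.13],[1,80,-8],0.8],[[-0.067,-0.086,0.194],[2,120,-12],0.8],[[-0.089,-0.115,0.259],[3,160,-16],0.8],[[-0.112,-0.144,0.324],[4,200,-20],0.8]])

```text
clock: 10.85
position: [480.3, 317.9, 326.5]
orientation: [[-0.195, 0.85, 0.488], [0.96, 0.268, -0.082], [-0.2, 0.453, -0.869]]
ft_force: [0.8, -0.3, -2.2]
width: 23.0
grip_force: 52.2
```

Emit:
jog_arm(targets=[[[0,0,0],[0,0,0],0.8],[[0,0,0],[0,0,0],0.8]])

```text
clock: 11.05
position: [480.5, 317.1, 326.5]
orientation: [[-0.194, 0.851, 0.487], [0.96, 0.266, -0.082], [-0.2, 0.452, -0.869]]
ft_force: [0.1, 0.4, -3.0]
width: 23.4
grip_force: 52.2
```

```bash
python3 -c "
from h import *
im,_=cap('side','s5');im2,_=cap('top','t5')
rel(p0+180*n,Rt)
f=lambda i,x,y,w,h,s:cv2.resize(i[y:y+h,x:x+w],None,fx=s,fy=s,interpolation=cv2.INTER_CUBIC)
cv2.imwrite('pics/s5z.png',np.hstack([f(im,215,75,100,100,4),f(im2,150,190,100,100,4)]))
print('hole',proj('side',p0),proj('side',p0+70*n),proj('side',p0+180*n),proj('top',p0+70*n))"
```

```text
t 11.15 turn [ 0.0048 -0.005   0.0028] 0.4 shift [2.  1.9 6. ] q [ 0.72 -0.04  1.92 -0.48  0.98  0.68] F [ 0.   1.1 -2. ] w 23.2 g 52.2
hole [272.91688428 149.10289145] [262.9403344  132.26997966] [246.43104797 104.41472251] [171.05289633 241.12880537]
```

View pics/s5z.png

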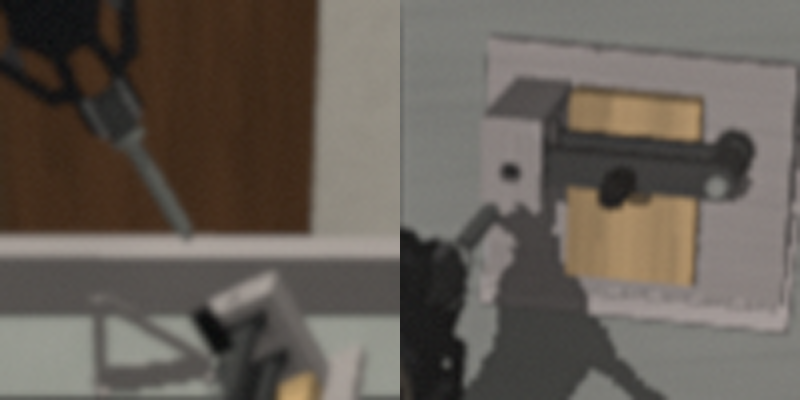

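```bash
python3 -c "
from h import *
s=sensors.get_state();N=s['position']+110*s['orientation'][:,2];print('pred nose',N.round(1),proj('side',N),proj('top',N),'collar side',proj('side',s['position']+12*s['orientation'][:,2]),proj('side',s['position']+90*s['orientation'][:,2]),proj('top',s['position']+70*s['orientation'][:,2]))
g=lambda t:cv2.imread(f'pics/{t}.png').astype(int)
d=abs(g('s5')-g('s4')).sum(-1)
w=np.clip(d[112:136,240:268]-25,0,None);u=np.arange(240,268)
for i in range(24):
    if w[i].sum()>60: print('s',112+i,((w[i]*u).sum()/w[i].sum()).round(2),w[i].sum())
d=(g('t5')).sum(-1)//3;print('\n'.join(' '.join('%3d'%q for q in r) for r in d[236:256,160:182]))
"
```

```text
pred nose [535.7 307.3 233. ] [262.21898416 134.25656664] [172.44079022 242.33249696] collar side [247.69097129 109.48758063] [259.31987564 129.31384123] [168.6174579  247.33886304]
s 112 245.89 158
s 113 244.86 367
s 114 245.17 405
s 115 246.44 390
s 116 248.36 365
s 117 248.8 463
s 118 248.65 539
s 119 248.17 592
s 120 247.87 676
s 121 248.25 613
s 122 249.42 601
s 123 249.7 635
s 124 249.49 716
s 125 248.79 804
s 126 249.21 760
s 127 249.44 816
s 128 249.85 832
s 129 249.84 870
s 130 250.07 874
s 131 249.56 836
s 132 245.75 1010
s 133 245.09 2052
s 134 246.41 3482
s 135 246.12 4094
122 122 122 122 122 121 120 121 120 124 127 131 131 131 133 131 129 125 124 124 130 131
121 122 123 122 121 121 123 120 120 122 126 130 133 133 132 133 133 133 131 130 132 131
122 122 122 121 122 122 121 123 122 123 128 131 133 133 132 131 133 133 132 130 131 132
124 122 124 120 122 122 121 121 122 124 127 130 131 131 132 133 135 133 130 128 129 130
121 122 122 122 121 122 122 122 121 121 121 118 114 115 125 132 134 133 121 112 113 124
122 122 121 120 120 120 121 121 121 118 107  92  84  88 108 129 134 
[... 551 characters left out ...]
 123 123 121 108  86  74  67  66  59  66  96 121 134 132 127 113 101  82  67  67  67
103 110 112 107  86  67  66  65  60  61  83 116 131 132 133 133 130 125  97  73  66  69
 75  85  85  86  72  61  58  57  57  74 105 129 133 130 130 132 131 128 108  81  69  67
 59  62  60  68  71  71  63  56  71  96 117 135 131 128 127 128 127 118 101  80  66  67
 58  53  46  46  64  84  81  72  92 113 125 135 133 127 127 127 125 110  86  70  64  66
 55  48  38  35  50  83  95  88 106 119 124 135 132 127 126 126 127 119  88  68  65  64
 46  39  36  34  43  75  99  94 105 115 119 130 131 128 128 127 129 122  91  68  67  66
 40  37  36  36  39  60  88  92 102 112 112 125 131 129 129 127 127 111  83  68  66  67
```

Emit:
jog_arm(targets=[[[0.005,-0.005,0.003],[8,-1,-10],0.8],[[0.005,-0.005,0.003],[16,-2,-20],0.8],[[0.005,-0.005,0.003],[24,-2.5,-30],0.8],[[0.005,-0.005,0.003],[28.3,-2.8,-35],0.8],[[0.005,-0.005,0.003],[28.3,-2.8,-35],0.8]])

```text
clock: 11.65
position: [511.4, 313.8, 294.0]
orientation: [[-0.193, 0.847, 0.496], [0.962, 0.263, -0.075], [-0.194, 0.462, -0.865]]
ft_force: [0.4, 1.0, -3.1]
width: 23.2
grip_force: 52.1
```

Emit:
jog_arm(targets=[[[0,0,0],[0,0,0],0.8],[[0,0,0],[0,0,0],0.8]])

```text
clock: 11.85
position: [511.4, 315.2, 296.2]
orientation: [[-0.194, 0.845, 0.498], [0.962, 0.263, -0.072], [-0.192, 0.465, -0.864]]
ft_force: [-0.0, 0.7, -2.1]
width: 23.3
grip_force: 52.1
```

```bash
python3 -c "
from h import *
im,_=cap('side','s6');im2,_=cap('top','t6')
p=np.array([573,304.4,178.8])
rel(p+130*n,Rt);rel(p+110*n,Rt)
s=sensors.get_state();N=s['position']+110*s['orientation'][:,2];print('pred nose',N.round(1),proj('side',N),proj('top',N))
f=lambda i,x,y,w,h,s:cv2.resize(i[y:y+h,x:x+w],None,fx=s,fy=s,interpolation=cv2.INTER_CUBIC)
cv2.imwrite('pics/s6z.png',np.hstack([f(im,240,110,50,60,8),f(im2,150,215,50,60,8)]))"
```

```text
t 11.95 turn [-0.0038  0.0047 -0.0019] 0.4 shift [-2.6 -1.  -5. ] q [ 0.67  0.02  1.92 -0.5   0.88  0.68] F [-1.1  1.1 -2.2] w 23.3 g 52.1
t 11.95 turn [-0.0038  0.0047 -0.0019] 0.4 shift [  7.3  -2.6 -22.3] q [ 0.67  0.02  1.92 -0.5   0.88  0.68] F [-1.1  1.1 -2.2] w 23.3 g 52.1
pred nose [566.2 307.4 201.3] [271.04773659 142.74664623] [174.56305068 233.75599713]
```

View pics/s6z.png

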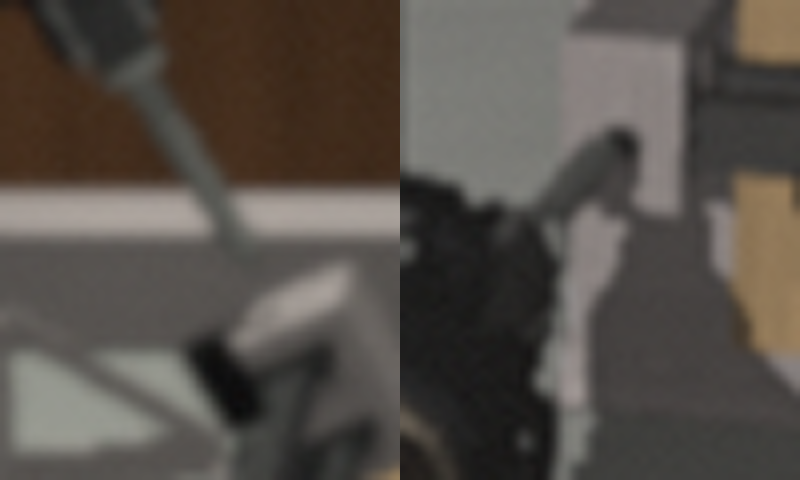

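```bash
python3 -c "
from h import *
g=cv2.imread('pics/t6.png').astype(int).sum(-1)//3;print('cols 164..184');print('\n'.join(str(228+i)+': '+' '.join('%3d'%q for q in r) for i,r in enumerate(g[228:244,164:184])))
g=cv2.imread('pics/s6.png').astype(int).sum(-1)//3;print('cols 256..280');print('\n'.join(str(122+i)+': '+' '.join('%3d'%q for q in r) for i,r in enumerate(g[122:150,256:280])))
s=sensors.get_state()
for d in(20,40,60,80,90,100,110): N=s['position']+d*s['orientation'][:,2];print(d,proj('side',N).round(1),proj('top',N).round(1))
print('hole side',proj('side',np.array([573,304.4,178.8])))
"
```

```text
cols 164..184
228: 120 120 119 120 120 121 127 131 132 133 131 131 133 135 133 129 131 130 129 131
229: 122 119 120 120 120 120 126 130 132 132 132 132 132 131 130 129 130 131 130 132
230: 121 122 121 119 119 121 127 131 134 132 130 120 111 108 112 121 130 131 130 131
231: 122 121 120 120 120 121 126 131 131 122 116  97  73  64  74  99 122 130 130 132
232: 118 119 119 120 119 121 128 130 120 103  91  77  54  40  43  73 111 128 130 131
233: 120 120 119 119 119 121 124 118  99  81  72  68  56  44  36  60 108 129 130 131
234: 121 120 121 122 120 122 118 100  78  71  67  63  58  52  46  65 113 130 131 130
235: 122 123 121 122 124 114 101  82  70  68  65  61  60  60  58  74 116 132 131 129
236: 123 122 123 122 120 103  81  73  68  65  61  60  63  65  64  78 118 133 133 130
237: 121 123 123 120 111  89  73  69  64  62  58  60  66  68  66  83 118 131 131 130
238: 124 125 121 111  92  77  70  66  61  55  57  64  68  68  73  98 125 133 132 130
239: 123 122 114  95  76  69  67  61  59  62  68  68  67  67  77 111 130 134 133 132
240: 103 101  92  76  64  64  62  61  73  90  92  78  68  66  73 1
[... 2672 characters left out ...]
 83  82  85  87  94 105 117 131 139 145
146:  83  83  83  84  83  84  83  84  83  83  81  83  83  82  83  86  93 103 117 130 140 148 152 157
147:  83  84  85  84  85  83  82  83  83  82  83  81  81  83  83  93 110 125 135 147 153 154 155 156
148:  83  84  84  84  83  83  83  83  83  83  82  82  81  80  88 107 124 131 139 149 154 152 150 144
149:  84  83  83  83  81  82  81  81  82  82  80  78  79  80  95 117 127 129 136 144 145 139 131 120
20 [257.9 120.8] [166.4 244.9]
40 [260.9 125.7] [168.3 242.3]
60 [263.8 130.7] [170.1 239.8]
80 [266.7 135.5] [172.  237.3]
90 [268.2 138. ] [172.8 236.1]
100 [269.6 140.4] [173.7 234.9]
110 [271.  142.7] [174.6 233.8]
hole side [272.97480751 149.05074577]
```

Emit:
jog_arm(targets=[[[-0.004,0.005,-0.002],[-2.6,-1,-5],0.8],[[-0.004,0.005,-0.002],[-2.6,-1,-5],0.8],[[-0.004,0.005,-0.002],[-2.6,-1,-5],0.8],[[-0.004,0.005,-0.002],[-2.6,-1,-5],0.8]])

```text
clock: 12.35
position: [508.6, 314.1, 290.7]
orientation: [[-0.193, 0.848, 0.493], [0.961, 0.264, -0.077], [-0.195, 0.459, -0.866]]
ft_force: [0.6, 0.7, -1.6]
width: 23.6
grip_force: 52.1
```

```bash
cat >> h.py <<'E'
p=np.array([573,304.4,178.8])
def nose(L=110):
    s=sensors.get_state();R=s['orientation'];N=s['position']+L*R[:,2]-p
    print('nose in lug frame x,y,z',(N@x).round(1),(N@y).round(1),(N@n).round(1),'tilt',(R[:,2]@x).round(3),(R[:,2]@y).round(3),'F x,y,n',[(s['ft_force']@a).round(1) for a in(x,y,n)],'M',s['wrist_torque'].round(2))
E
python3 -c "
from h import *
rel(p+130*n,Rt);nose()"
```

```text
t 12.35 turn [ 0.0008 -0.0011  0.0001] 0.1 shift [0.1 0.2 0.7] q [ 0.68  0.02  1.93 -0.5   0.88  0.69] F [ 0.6  0.7 -1.6] w 23.6 g 52.1
nose in lug frame x,y,z -0.5 -0.3 19.4 tilt -0.001 -0.001 F x,y,n [np.float64(-0.4), np.float64(0.8), np.float64(-1.6)] M [0.06 0.47 0.01]
```

Emit:
jog_arm(targets=[[[0,0,0],[2.5,-0.4,-4],0.8],[[0,0,0],[5,-0.8,-8],0.8],[[0,0,0],[7.5,-1.1,-12],0.8],[[0,0,0],[10,-1.5,-16.5],0.8],[[0,0,0],[10,-1.5,-16.5],0.8]])

```text
clock: 12.85
position: [518.5, 311.9, 272.8]
orientation: [[-0.193, 0.849, 0.492], [0.961, 0.264, -0.078], [-0.196, 0.458, -0.867]]
ft_force: [-0.7, -0.3, -1.6]
width: 23.2
grip_force: 52.1
```

```bash
python3 -c "
from h import *
nose();cap('side','s7');cap('top','t7')"
```

```text
nose in lug frame x,y,z -0.9 -1.1 -1.1 tilt -0.002 -0.003 F x,y,n [np.float64(-1.4), np.float64(-0.4), np.float64(-1.1)] M [0.08 0.49 0.03]
```

Emit:
jog_arm(targets=[[[0,0,0],[0.8,0.9,0.4],0.8],[[0,0,0],[2,0.7,-1.8],0.8],[[0,0,0],[3.3,0.5,-4],0.8],[[0,0,0],[4.5,0.3,-6.2],0.8],[[0,0,0],[5.7,0.1,-8.3],0.8]])

```text
clock: 13.45
position: [522.7, 313.5, 265.1]
orientation: [[-0.193, 0.85, 0.49], [0.962, 0.262, -0.075], [-0.192, 0.457, -0.868]]
ft_force: [-6.3, 2.2, 0.0]
width: 23.3
grip_force: 52.7
```

```bash
python3 -c "
from h import *
nose()"
```

```text
nose in lug frame x,y,z -1.6 1.3 -9.7 tilt -0.005 0.0 F x,y,n [np.float64(-5.7), np.float64(1.2), np.float64(3.3)] M [0.65 1.66 0.17]
```

Emit:
jog_arm(targets=[[[0,0,0],[-1.5,0.4,-0.9],0.8],[[0,0,0],[-1.5,0.4,-0.9],0.8],[[0,0,0],[0,0.2,-3.5],0.8],[[0,0,0],[1.5,0,-6.1],0.8],[[0,0,0],[1.5,0,-6.1],0.8]])

```text
clock: 13.95
position: [525.1, 312.8, 258.7]
orientation: [[-0.193, 0.849, 0.491], [0.962, 0.263, -0.076], [-0.194, 0.458, -0.868]]
ft_force: [-3.0, 2.9, -3.0]
width: 23.7
grip_force: 52.0
```

```bash
python3 -c "
from h import *
nose()"
```

```text
nose in lug frame x,y,z -2.5 1.0 -16.5 tilt -0.003 -0.001 F x,y,n [np.float64(-4.5), np.float64(2.4), np.float64(-0.9)] M [0.79 1.4  0.27]
```

Emit:
jog_arm(targets=[[[0,0,0],[-0.8,0.7,-0.5],0.8],[[0,0,0],[1.2,0.4,-4],0.8],[[0,0,0],[3.2,0.1,-7.5],0.8],[[0,0,0],[5.2,-0.2,-11],0.8],[[0,0,0],[5.2,-0.2,-11],0.8]])

```text
clock: 14.45
position: [531.2, 312.0, 247.9]
orientation: [[-0.193, 0.848, 0.493], [0.961, 0.264, -0.078], [-0.196, 0.459, -0.867]]
ft_force: [-1.3, 1.7, -5.6]
width: 23.3
grip_force: 51.8
```

```bash
python3 -c "
from h import *
nose()"
```

```text
nose in lug frame x,y,z -2.5 1.0 -28.9 tilt -0.001 -0.002 F x,y,n [np.float64(-4.1), np.float64(1.5), np.float64(-4.1)] M [0.53 1.2  0.17]
```

Emit:
jog_arm(targets=[[[0,0,0],[1.8,-0.2,-4.5],0.8],[[0,0,0],[4.2,-0.6,-9],0.8],[[0,0,0],[6.6,-1,-13],0.8],[[0,0,0],[9,-1.4,-17.2],0.8],[[0,0,0],[9,-1.4,-17.2],0.8]])

```text
clock: 14.95
position: [540.5, 310.6, 230.9]
orientation: [[-0.193, 0.848, 0.493], [0.961, 0.264, -0.078], [-0.196, 0.459, -0.866]]
ft_force: [-1.1, 1.6, -3.8]
width: 23.6
grip_force: 51.9
```

```bash
python3 -c "
from h import *
nose()"
```

```text
nose in lug frame x,y,z -2.6 1.0 -48.4 tilt -0.001 -0.002 F x,y,n [np.float64(-3.1), np.float64(1.5), np.float64(-2.7)] M [0.37 0.94 0.12]
```

Emit:
jog_arm(targets=[[[0,0,0],[2.2,-0.3,-4],0.8],[[0,0,0],[4.5,-0.7,-8],0.8],[[0,0,0],[6.7,-1.1,-12],0.8],[[0,0,0],[9,-1.4,-16],0.8],[[0,0,0],[9,-1.4,-16],0.8]])

```text
clock: 15.45
position: [549.5, 309.3, 215.0]
orientation: [[-0.193, 0.848, 0.493], [0.961, 0.264, -0.077], [-0.196, 0.459, -0.866]]
ft_force: [-0.3, 0.7, -4.3]
width: 23.0
grip_force: 51.9
```

```bash
python3 -c "
from h import *
nose()"
```

```text
nose in lug frame x,y,z -2.7 1.1 -66.7 tilt -0.001 -0.002 F x,y,n [np.float64(-2.5), np.float64(0.6), np.float64(-3.5)] M [0.15 0.79 0.02]
```

Emit:
jog_arm(targets=[[[0,0,0],[2.2,-0.3,-4],0.8],[[0,0,0],[4.5,-0.7,-8],0.8],[[0,0,0],[6.7,-1.1,-12],0.8],[[0,0,0],[9,-1.4,-16],0.8],[[0,0,0],[9,-1.4,-16],0.8]])

```text
clock: 15.95
position: [558.5, 307.9, 199.0]
orientation: [[-0.193, 0.848, 0.493], [0.961, 0.264, -0.077], [-0.196, 0.459, -0.866]]
ft_force: [-0.2, 0.4, -2.8]
width: 23.3
grip_force: 51.9
```

Emit:
jog_arm(targets=[[[0,0,0],[1.5,-0.2,-2.6],0.8],[[0,0,0],[3,-0.5,-5.2],0.8],[[0,0,0],[3,-0.5,-5.2],0.8]])

```text
clock: 16.25
position: [561.3, 307.4, 194.1]
orientation: [[-0.193, 0.848, 0.493], [0.961, 0.264, -0.077], [-0.196, 0.459, -0.866]]
ft_force: [0.0, -0.6, -2.9]
width: 22.9
grip_force: 51.9
```

```bash
python3 -c "
from h import *
nose()"
```

```text
nose in lug frame x,y,z -2.8 1.0 -90.7 tilt -0.001 -0.001 F x,y,n [np.float64(-1.4), np.float64(-0.6), np.float64(-2.6)] M [-0.08  0.48 -0.08]
```

Emit:
jog_arm(targets=[[[0,0,0],[1,-0.2,-1.7],0.8],[[0,0,0],[2,-0.3,-3.5],0.8],[[0,0,0],[3,-0.5,-5.2],0.8],[[0,0,0],[3,-0.5,-5.2],0.8]])

```text
clock: 16.65
position: [564.2, 306.9, 189.0]
orientation: [[-0.193, 0.848, 0.493], [0.961, 0.264, -0.077], [-0.196, 0.459, -0.867]]
ft_force: [-0.6, -2.3, -1.7]
width: 23.5
grip_force: 52.2
```

Emit:
jog_arm(targets=[[[0,0,0],[0.5,-0.1,-0.9],0.8],[[0,0,0],[1,-0.2,-1.7],0.8],[[0,0,0],[1,-0.2,-1.7],0.8]])

```text
clock: 16.95
position: [565.1, 306.7, 187.6]
orientation: [[-0.193, 0.848, 0.493], [0.961, 0.264, -0.077], [-0.196, 0.459, -0.867]]
ft_force: [-3.4, -3.2, 1.1]
width: 23.2
grip_force: 52.7
```

```bash
python3 -c "
from h import *
nose()"
```

```text
nose in lug frame x,y,z -2.8 0.9 -98.3 tilt -0.001 -0.002 F x,y,n [np.float64(-1.9), np.float64(-3.6), np.float64(2.4)] M [-0.37  0.72 -0.22]
```

Emit:
jog_arm(targets=[[[0,0,0],[0.5,-0.3,-0.9],0.8],[[0,0,0],[1,-0.5,-1.7],0.8],[[0,0,0],[1,-0.5,-1.7],0.8]])

```text
clock: 17.25
position: [565.2, 306.7, 187.5]
orientation: [[-0.192, 0.849, 0.493], [0.962, 0.263, -0.078], [-0.195, 0.459, -0.867]]
ft_force: [-14.0, -3.9, 12.0]
width: 23.1
grip_force: 54.7
```

```bash
python3 -c "
from h import *
nose();im,_=cap('side','s8');im2,_=cap('top','t8')
f=lambda i,x,y,w,h,s:cv2.resize(i[y:y+h,x:x+w],None,fx=s,fy=s,interpolation=cv2.INTER_CUBIC)
cv2.imwrite('pics/s8z.png',np.hstack([f(im,240,110,66,80,6),f(im2,150,200,66,80,6)]))"
```

```text
nose in lug frame x,y,z -2.8 0.9 -98.4 tilt -0.001 -0.002 F x,y,n [np.float64(-5.5), np.float64(-5.9), np.float64(17.0)] M [-0.57  1.5  -0.41]
```

View pics/s8z.png

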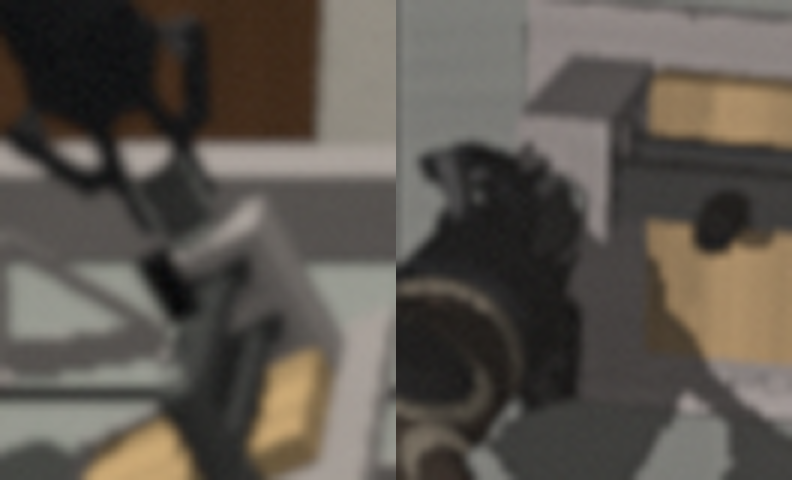

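The collar has hit its hard stop (z −98.4, 17 N axial). In the side view the head sits on the top lug, near crop (180,215). I release and back off along the axis.

Emit:
jog_arm(targets=[[[0,0,0],[-1,0.4,1.6],0.8],[[0,0,0],[-1,0.4,1.6],0.5],[[0,0,0],[-1,0.4,1.6],0.1],[[0,0,0],[-1,0.4,1.6],-0.4],[[0,0,0],[-1,0.4,1.6],-0.4]])

```text
clock: 17.85
position: [565.9, 307.8, 188.0]
orientation: [[-0.194, 0.847, 0.495], [0.962, 0.264, -0.075], [-0.194, 0.461, -0.866]]
ft_force: [0.1, -0.1, -0.0]
width: 59.8
grip_force: 0.0
```

Emit:
jog_arm(targets=[[[0,0,0],[-5,0.8,9],-0.4],[[0,0,0],[-15,2.3,26],-0.4],[[0,0,0],[-30,4.6,52],-0.4],[[0,0,0],[-50,7.7,88],-0.4],[[0,0,0],[-72,11,126],-0.4]])

```text
clock: 18.35
position: [492.1, 317.8, 314.5]
orientation: [[-0.193, 0.848, 0.493], [0.962, 0.264, -0.077], [-0.195, 0.459, -0.867]]
ft_force: [0.4, 0.7, 0.8]
width: 59.6
grip_force: 0.0
```

Emit:
jog_arm(targets=[[[0,0,0],[-20,-40,20],-0.4],[[0,0,0],[-40,-80,30],-0.4],[[0,0,0],[-60,-120,30],-0.4],[[0,0,0],[-80,-160,30],-0.4],[[0,0,0],[-80,-200,30],-0.4]])

```text
clock: 18.85
position: [411.0, 117.5, 344.0]
orientation: [[-0.196, 0.846, 0.495], [0.961, 0.266, -0.074], [-0.195, 0.461, -0.866]]
ft_force: [0.1, 0.1, -0.2]
width: 59.7
grip_force: 0.0
```

```bash
python3 -c "
from h import *
nose();im,d=cap('side','s9');im2,d2=cap('top','t9')
f=lambda i,x,y,w,h,s:cv2.resize(i[y:y+h,x:x+w],None,fx=s,fy=s,interpolation=cv2.INTER_CUBIC)
cv2.imwrite('pics/s9z.png',np.hstack([f(im,240,110,66,80,6),f(im2,150,200,66,80,6)]))
q=p-2.5*x+y
print('head top pred',proj('side',q+46*n),proj('top',q+46*n))
for nm,dd in(('side',d),('top',d2)):
    D=cloud(nm,dd)-q;m=(abs(D@x)<20)&(abs(D@y)<20)&(D@n>32)&(D@n<90);print(nm,m.sum(),np.percentile(D[m]@n,[50,90,98]).round(1),(D[m]@x).mean(),(D[m]@y).mean())
    D=cloud(nm,dd)-hin;m=(D@n>20)&(D@n<45)&(abs(D@x)<25)&(abs(D@y-70)<25);print('knob',m.sum(),(D[m]@x).mean(),(D[m]@y).mean())"
```

```text
nose in lug frame x,y,z -31.4 -209.2 98.9 tilt 0.001 0.002 F x,y,n [np.float64(-0.0), np.float64(0.1), np.float64(-0.3)] M [0.06 0.2  0.01]
head top pred [265.88067055 138.23772797] [172.85507197 238.94041671]
side 40 [43.3 47.5 48.1] 1.238488582522305 -9.153974912756194
knob 31 -0.7552331017079136 63.95574970151965
top 81 [44.7 48.3 50.9] 1.9700195782434058 -1.08717760454881
knob 51 -0.544052358464771 70.37922364123878
```

View pics/s9z.png

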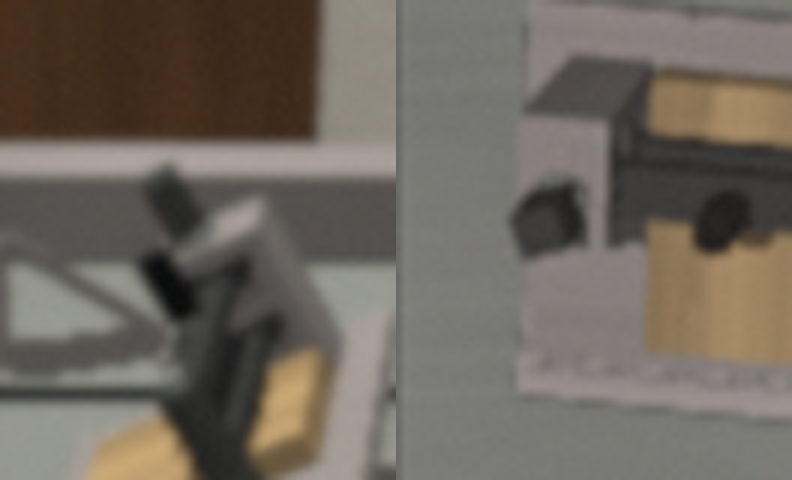

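The pin head stands seated on the top lug: its top is 45–48 mm above the lug face, against 46 expected. It is at crop (175,205) in the side view and (545,215) in the top view. The gate is still shut, with its knob at its shut place. The gripper is clear of everything, so I hand in.

```bash
python3 -c "
from station import ticket
print(ticket.hand_in())"
```

```text
the job is handed in; nothing more can be done
None
```

I handed the job in at about 19 s: the gate is shut, the long pin is through all five holes with its collar on the top lug and released, and nothing else was seen to move; the hand-in gave no verdict.

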